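Open the top half of the split cupboard door

ROBOT

A 6-joint arm with a two-finger parallel gripper is mounted at the origin on the work surface. World frame = base frame: x ahead of the robot, y to its left, z up, the work surface at z = 0. Lengths are in m, angles in rad, forces in N, time in s.
With the tool pointing down it reaches from about 0.225 to 0.875 m from the base axis. Payload 3.4 kg.
Tool frame: the origin (TCP) lies between the finger pads; the fingertips stand 11 mm ahead of it and the grasp point (between the pads) lies 8 mm behind it; z points along the fingers, y is the line along which they close (so a half turn about z gives the same grasp; the last joint's range is limited). The gripper opens to 85 mm and grips with 20 to 120 N. Pads are 22 mm wide; open, the fingers measure 114 mm over their backs; the gripper's body (76 mm by 85 mm) begins 54 mm behind the grasp point. The pads swing forward as they close: fully open they stand 13 mm farther back than shut.
Start: joints at [-0.121, 0.276, 1.505, -0, 1.361, -0.121], TCP at [0.575, -0, 0.21] pointing down, gripper open.
Joint ranges: [-2.89, 2.89], [-0.75, 2.08], [0.22, 2.7], [-1.18, 4.32], [0.11, 2.71], [-2.7, 2.7]. Speed limits (rad/s): [2.57, 2.57, 3.14, 3.14, 3.14, 3.14].

INTERFACE

Orientations are given as a unit quaternion [w, x, y, z].
In Python, from rig import manip, imaging gives the robot as it stands. The module is installed in compiled form; this text tells all that it offers.
- The arm moves only by the tool jog_arm, never from a script. Its argument "deltas" is one flat list of numbers, 7 for each row, row after row: the turn, a rotation vector about the world's x, y, z in degrees, then the shift along the world's x, y, z in mm, then the opening, from 0 (shut) to 1 (fully open). In form: [ax, ay, az, tx, ty, tz, gripper, ax, ay, az, tx, ty, tz, gripper, ...]. A call has 1 to 20 rows; each row is the pose to reach, as a shift and turn from the pose commanded when the call began; what a row does not reach only later rows make up. A row lasts 1/10 s, in which the tool goes at most 50 mm and 8.59 degrees, less where a joint would pass 70% of its speed; a pose out of reach is approached as far as the arm can. A call with a gripper value outside its range is refused whole. The fingers move at their own pace and stop on an object; "grip_force" is the grip in N (left out, the last holds). Time passes only in rows, so rows that repeat a pose let the fingers close. It gives the time, the measured TCP pose, the force, the opening and the grip force at its end, in the units of the state.
- manip.get_state(): the state, without advancing time (a new reading comes with each control period).
- imaging.get_image(name): name is "scene" or "side" or "wrist"; returns the picture (400x640x3 uint8, blue, green, red); there is no depth.
- imaging.calibration(name): a dict with "mtx" (3x3 intrinsics, pixels), "cam_to_world" (4x4, takes a point from camera to world coordinates). Camera axes: x right, y down, z forward; pixel columns grow to the right and rows downward; lengths in m; the calibration is good to about 2 mm. A picture is of the moment at which its call begins: read the wrist's pose just before it. calibration takes no time and is no camera call; for the wrist camera it gives the pose at the moment of the call.
- manip.sign_off(): hands the job in; it is judged then, once.
The state is a dict: "clock": time; "qpos": joint angles; "qd": joint speeds; "effort": joint torques, N m; "position": TCP position; "ee_rot": TCP orientation; "contact_force": force on the tool from outside, world axes, zero at the start; "moment": the same for the moment, N m; "width": finger opening in m; "gripper_force": force on a finger pad.
Only numpy, scipy, OpenCV 4.12 (cv2) and the standard library are available. Lean on these libraries where they do the work, as an engineer would, in place of code of your own. Each camera call takes 0.05 s, during which the arm holds its last target. There are 200 camera calls.

TASK

Someone has left the mug on the ledge of the little split-door cupboard, where it blocks the top half of the door: move it, standing upright, into the grey tray. Then undo the top bolt and swing the top half of the door wide open, square to the cupboard's front or nearly so, leaving the bottom half shut and bolted. The cupboard only stands on the table, so do not force the bolt and drag the cupboard along, and leave the bottle, jar and shaker where they stand.

Things in the scene. Friction and masses are not known exactly. Their poses are not given: they have to be found in the camera images.
- cupboard: plywood cupboard with a blue split door, loose on the table (about 2.6 kg; some 12 N slides or rocks it). Origin: centre of the carcass's underside, at table height; z up, front to its own -x. Carcass 180 deep, 220 wide (y), 280 high. Door on the front plane x = -90, 14 thick: top half 145 to 275 above the table; both halves hinged at y = +105, free edges at y = -105. A 12 high base board reaches to x = -180, y = +-150
- top_leaf (a joint): top half of the door, rad: 0 shut, grows as it swings out to the cupboard's front, clockwise from above about its hinge; 1.57 is square to the front, end stop at 1.7. Unbolted it turns easily (0.1 N m) and stays where left. It passes 5 mm above the ledge: anything there is in its way
- top_bolt (a joint): bolt of the top half, steel rod 120 long, m: 0 shot, grows as it is drawn to the hinge (cupboard's +y while shut); slides with 2 to 4 N. Its hook behind the leaf runs in a hidden catch whose place differs each time: draw until it meets a hard stop, 12 to 54 mm on, found only by feel. The leaf is free only in the last 7 mm before the stop (backing off 1 or 2 mm is fine). Forcing it there drags the cupboard
- top_bolt_grip (a point): on the axis of the top bolt's upright grip, a 14 x 14 mm steel post 38 in front of the leaf; this point is 282 above the table, 23 below the post's tip, 37 above the rod's axis (a 12 mm bar joins post and rod there). Bolt shot: at x = -142, y = -60 of the cupboard. Its y axis points along the rod to the hinge, x into the leaf; it turns with the leaf. Good also for pulling the leaf
- top_leaf_hinge (a point): point on the vertical hinge axis of the top half, 245 above the table, at x = -90, y = +105 of the cupboard
- bottom_leaf (a joint): bottom half of the door (14 to 128 above the table), rad: 0 shut; to stay shut. It is held by its own bolt
- bottom_bolt (a joint): bolt of the bottom half, alike, under the ledge, 75 above the table, m: 0 shot; to stay shot
- ledge (a point): middle of the upper face of the ledge, 140 above the table, a plywood board fixed on top of the bottom half in front of the door: 100 deep (along x) by 210 (along y), 12 thick. The top bolt juts 45 out over it, 99 above it: lift a mug there only after drawing it out from under
- mug: white mug, 76 across, 85 high, 0.19 to 0.3 kg. Origin: centre of its underside; z up. Its handle, a strap 12 wide (along x) with flat sides, is on its +y side; its straight upright is centred 67 from the mug's axis, 9 thick, from 16 to 74 above the underside, 24 clear of the wall. At the start it stands on the ledge, handle away from the door within 0.5 rad
- tray: grey plastic tray, fixed, 220 (x) by 170 (y), 25 high, walls 6. Origin: centre of its underside; inner floor 6 above it
- bottle: clear bottle, 60 across, 170 high, bystander. Origin: centre of its underside
- jar: glass jar, 70 across, 90 high, bystander. Origin: centre of its underside
- shaker: orange shaker can, 52 across, 110 high, bystander. Origin: centre of its underside
There are look-alikes about, which are no part of the job. Leave any blue look-alike of the mug alone.

How it is judged:
On the way, in this order (a step that is already met when the one before it is completed fails the run):
1. the mug stands upright in the tray, let go (x of mug in the frame of tray between -0.065 and 0.065 m and y of mug in the frame of tray between -0.045 and 0.045 m and z of mug in the frame of tray below 0.015 m and angle between mug's own z axis and vertical below 0.12 rad and contact force between the fingers and mug below 0.1 N), for 0.2 s.
2. the top half is open at least 1.35 rad (value of joint top_leaf above 1.35 rad), for 0.2 s.
At the end, for the whole second after the job is handed in: the top half of the door stands open at least 1.35 rad, at rest; the bottom half is shut (under 0.05 rad) and its bolt shot (under 8 mm); the mug stands upright (within 0.12 rad) on the tray's floor, its axis within 65 mm (along) and 45 mm (across) of the tray's centre (value of joint top_leaf above 1.35 rad and velocity of joint top_leaf below 0.05 rad/s and value of joint bottom_leaf below 0.05 rad and value of joint bottom_bolt below 0.008 m and x of mug in the frame of tray between -0.065 and 0.065 m and y of mug in the frame of tray between -0.045 and 0.045 m and z of mug in the frame of tray below 0.015 m and angle between mug's own z axis and vertical below 0.12 rad and linear speed of mug below 0.02 m/s); the robot touches nothing.
It fails at once if the cupboard dragged more than 7 mm (distance of cupboard from where it was at the start of the episode above 0.007 m).
It fails at once if the bottom half opened or its bolt drawn (value of joint bottom_leaf above 0.05 rad or value of joint bottom_bolt above 0.008 m).
It fails at once if the mug tipped over (angle between mug's own z axis and vertical above 0.6 rad).
It fails at once if the bottle, jar or shaker moved more than 30 mm or tipped (distance of any of bottle, jar, shaker from where it was at the start of the episode above 0.03 m or angle between any of bottle, jar, shaker's own z axis and vertical above 0.3 rad).
It also fails if it takes over 67 s, if anything falls off the work surface, if the arm or the gripper's body presses on something with over 40 N, if the wrist force passes 120 N, or if a joint passes its speed limit or range.

## Working session

There is one attempt and no reset: what is moved stays moved. The work goes in short steps, Python scripts to look and compute and a tool call to move; the robot and the scene stay as the last step left them, time stands still between calls to the robot, and variables do not carry over. Pictures are saved under pics/ and viewed, at most 10 in all, crops included, and the job is handed in when it is done.

Besides the shell and the picture viewer there is one more tool, called after "Call:" by a JSON object that holds its "fn" and its "kwargs", one argument or row to a line. jog_arm: Moves the arm, as the interface text tells. Its arguments: {"type":"object","properties":{"deltas":{"type":"array"},"grip_force":{"type":"number"}},"required":["deltas"]}

```bash
mkdir -p pics; cat > h.py <<'E'
import numpy as np, cv2
from rig import manip, imaging
def ray(n,uv):
    c=imaging.calibration(n);K=np.array(c["mtx"]);T=np.array(c["cam_to_world"])
    d=T[:3,:3]@np.linalg.solve(K,[uv[0],uv[1],1.]);return T[:3,3],d
def onz(n,uv,z):
    o,d=ray(n,uv);return o+d*(z-o[2])/d[2]
def tri(n1,a,n2,b):
    o1,d1=ray(n1,a);o2,d2=ray(n2,b)
    s=np.linalg.lstsq(np.c_[d1,-d2],o2-o1,rcond=None)[0]
    p,q=o1+d1*s[0],o2+d2*s[1];return (p+q)/2,np.linalg.norm(p-q)
def proj(n,p):
    c=imaging.calibration(n);K=np.array(c["mtx"]);T=np.linalg.inv(np.array(c["cam_to_world"]))
    q=K@(T[:3,:3]@np.asarray(p,float)+T[:3,3]);return q[:2]/q[2]
E
python3 - <<'E'
from h import *
for n in("scene","side"):
    im=imaging.get_image(n);cv2.imwrite(f"pics/{n}.png",im)
    T=np.array(imaging.calibration(n)["cam_to_world"]);print(n,T.round(3).tolist())
s=manip.get_state();print(s)
E
```

```text
scene [[-0.638, 0.417, -0.647, 1.491], [0.77, 0.347, -0.536, 0.775], [0.001, -0.84, -0.543, 0.888], [0.0, 0.0, 0.0, 1.0]]
side [[0.908, 0.281, -0.31, 1.128], [0.418, -0.631, 0.654, -0.979], [-0.012, -0.723, -0.69, 1.263], [0.0, 0.0, 0.0, 1.0]]
{'clock': 0.1, 'qpos': array([-1.21006554e-01,  2.76537933e-01,  1.50599234e+00, -6.25354641e-06,
        1.36071185e+00, -1.20972803e-01]), 'qd': array([-0.0004906 , -0.00245518, -0.00299276, -0.00192159,  0.00162021,
        0.00163967]), 'effort': array([ 1.55745878e-03, -4.17697620e+01, -2.46405226e+01, -1.74112388e-04,
        5.80947395e-03,  2.85749664e-07]), 'position': array([5.74497280e-01, 4.95933323e-05, 2.08728377e-01]), 'ee_rot': array([-6.47414258e-04,  7.07118010e-01,  7.07095071e-01, -5.10933977e-04]), 'contact_force': array([ 0.15629307, -0.25170179,  0.77284198]), 'moment': array([-0.03400384, -0.04072767, -0.02163362]), 'gripper_force': 0.0, 'width': 0.08517283395761623}
```

View pics/scene.png

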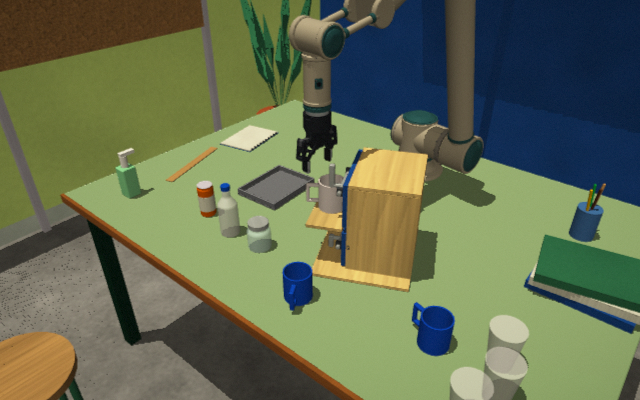

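View pics/side.png

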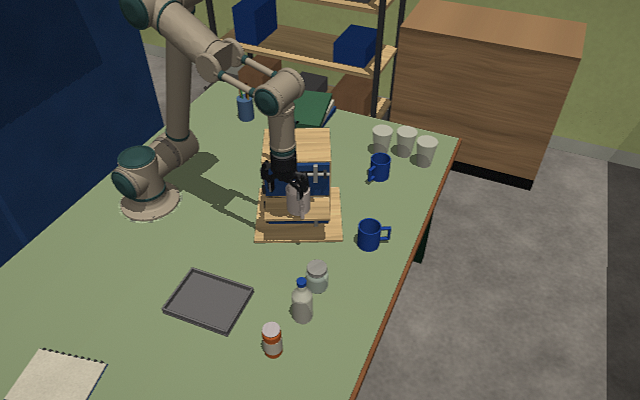

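The scene view shows the cupboard at about (385,215), its front facing world -y. The white mug is on the ledge at (328,192) and the tray is at (277,187). The side view shows the grip post at about (316,172) and the tray at (208,300). I need zoomed crops for corner pixels.

```bash
python3 - <<'E'
import cv2
a=cv2.imread("pics/side.png")[120:250,240:360];cv2.imwrite("pics/c1.png",cv2.resize(a,None,fx=4.5,fy=4.5,interpolation=cv2.INTER_CUBIC))
a=cv2.imread("pics/scene.png")[140:290,290:440];cv2.imwrite("pics/c2.png",cv2.resize(a,None,fx=4,fy=4,interpolation=cv2.INTER_CUBIC))
E
```

```text
(no output)
```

View pics/c1.png

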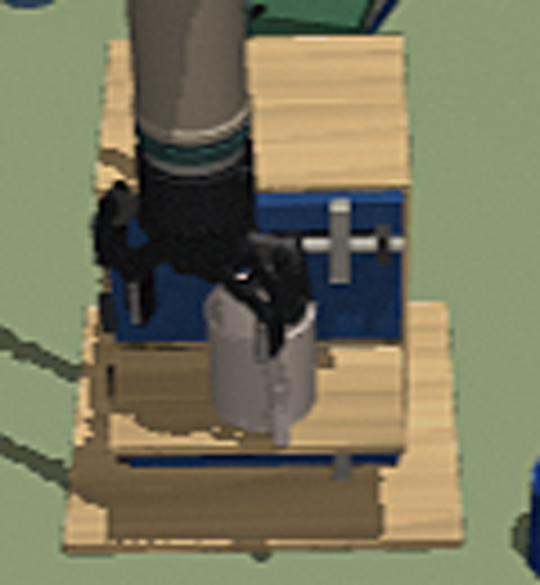

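View pics/c2.png

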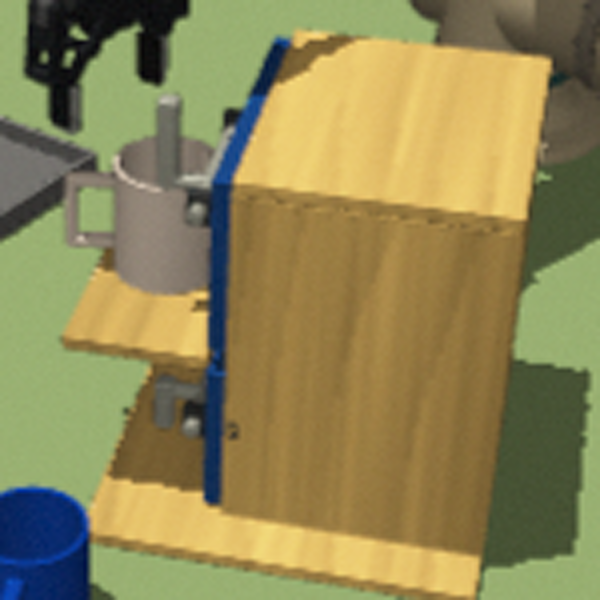

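```bash
python3 - <<'E'
from h import *
S=lambda x,y:(240+x/4.5,120+y/4.5)
C=lambda x,y:(290+x/4,140+y/4)
P=lambda t,p:print(t,(np.array(p)*1000).round(0))
for t,p,z in[("FR",(408,188),.28),("BR",(404,36),.28),("BL",(108,40),.28),("baseL",(65,546),.006),("baseR",(462,543),.006),("ledgeL",(108,449),.140),("ledgeR",(402,445),.14),("mug base low",(262,430),.14),("mugrimL",(206,300),.225),("mugrimR",(316,300),.225),("handlebase",(281,445),.156),("post tip",(340,202),.305),("post bot",(340,283),.245)]:P("side "+t,onz("side",S(*p),z))
for t,p,z in[("FR",(232,185),.28),("BR",(528,220),.28),("BL",(550,58),.28),("FL",(293,32),.28),("posttip",(168,98),.305),("rimL",(114,160),.225),("rimR",(212,165),.225),("hand out top",(66,180),.214),("hand out bot",(68,243),.156),("ledge fr near",(62,340),.14)]:P("scene "+t,onz("scene",C(*p),z))
P("posttip tri",tri("side",S(340,202),"scene",C(168,98))[0])
for n in("side","scene"):
    im=cv2.imread(f"pics/{n}.png");hsv=cv2.cvtColor(im,cv2.COLOR_BGR2HSV)
    m=((hsv[...,1]<50)&(hsv[...,2]<135)&(hsv[...,2]>30)).astype('uint8')
    w=np.zeros_like(m); 
    if n=="side": w[255:345,150:265]=1
    else: w[160:215,230:314]=1
    m=cv2.morphologyEx(m*w,cv2.MORPH_OPEN,np.ones((3,3)))
    c=max(cv2.findContours(m,0,1)[0],key=cv2.contourArea);h=cv2.convexHull(c)
    q=cv2.approxPolyN(h,4).reshape(-1,2) if hasattr(cv2,"approxPolyN") else cv2.approxPolyDP(h,6,True).reshape(-1,2)
    ps=np.array([onz(n,x,.02) for x in q]);print(n,cv2.contourArea(c),q.tolist());P("tray",ps);P("c",ps.mean(0))
for b in[("bottle",(302,282),"side",.165),("jar",(317,268),"side",.085),("shaker",(271,330),"side",.108),("bluemug",(370,225),"side",.08)]:P(b[0],onz(b[2],b[1],b[3]))
E
```

```text
side FR [657. 154. 280.]
side BR [583. 320. 280.]
side BL [382. 226. 280.]
side baseL [460. -28.   6.]
side baseR [730.  97.   6.]
side ledgeL [513. -37. 140.]
side ledgeR [699.  51. 140.]
side mug base low [603.  24. 140.]
side mugrimL [552.  47. 225.]
side mugrimR [622.  78. 225.]
side handlebase [629.   2. 156.]
side post tip [634.  93. 305.]
side post bot [639.  80. 245.]
scene FR [659. 169. 280.]
scene BR [579. 330. 280.]
scene BL [382. 234. 280.]
scene FL [462.  74. 280.]
scene posttip [633.  97. 305.]
scene rimL [609.  31. 225.]
scene rimR [571.  87. 225.]
scene hand out top [636.  12. 214.]
scene hand out bot [627.   5. 156.]
scene ledge fr near [702.  64. 140.]
posttip tri [632.  96. 304.]
side 3702.5 [[256, 288], [227, 336], [158, 311], [192, 267]]
tray [[ 566. -205.   20.]
 [ 574. -385.   20.]
 [ 344. -397.   20.]
 [ 340. -216.   20.]]
c [ 456. -300.   20.]
scene 1814.5 [[320, 180], [274, 210], [232, 191], [278, 164]]
tray [[ 332. -194.   20.]
 [ 578. -184.   20.]
 [ 585. -379.   20.]
 [ 341. -395.   20.]]
c [ 459. -288.   20.]
bottle [ 737. -226.  165.]
jar [ 727. -105.   85.]
shaker [ 710. -363.  108.]
bluemug [809. 134.  80.]
```

Call:
{"fn": "jog_arm", "kwargs": {
  "deltas": [0, 0, 0, 0, 0, 50, 1, 0, 0, 0, 0, 0, 100, 1, 0, 0, 8, 20, -10, 110, 1, 0, 0, 16, 40, -20, 120, 1, 0, 0, 24, 60, -30, 120, 1, 0, 0, 32, 60, -30, 120, 1, 0, 0, 38, 60, -30, 120, 1, 0, 0, 38, 60, -30, 120, 1, 0, 0, 38, 60, -30, 120, 1],
  "grip_force": 80
}}

```text
clock: 1.0
position: [0.6349, -0.03, 0.3291]
ee_rot: [-0.0, 0.439, 0.898, -0.0]
contact_force: [-0.7, -0.6, 0.4]
width: 0.0856
gripper_force: 0.0
```

```bash
python3 - <<'E'
from h import *
s=manip.get_state();print(s["clock"],s["position"],s["ee_rot"],s["contact_force"])
print(np.array(imaging.calibration("wrist")["cam_to_world"]).round(3).tolist())
im=imaging.get_image("wrist")
for p in[(588,60,225),(629,7,214),(658,161,280),(635,94,305)]:print(p,proj("wrist",np.array(p)/1e3).round(0))
cv2.imwrite("pics/w1.png",im)
E
```

```text
1.0 [ 0.63488841 -0.02996945  0.3291015 ] [-3.71613261e-04  4.39357744e-01  8.98312100e-01 -7.33478549e-05] [-0.74978143 -0.55994829  0.39397483]
[[0.79, 0.58, 0.201, 0.583], [0.614, -0.746, -0.259, 0.037], [0.0, 0.328, -0.945, 0.495], [0.0, 0.0, 0.0, 1.0]]
(588, 60, 225) [339.  79.]
(629, 7, 214) [336. 158.]
(658, 161, 280) [538.   9.]
(635, 94, 305) [449.  75.]
```

View pics/w1.png

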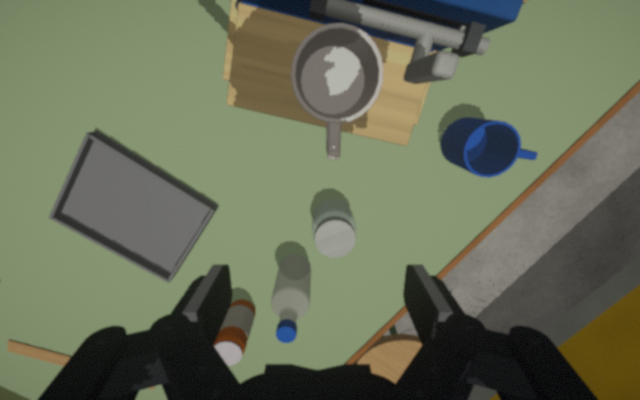

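The wrist view shows the mug rim centred at about (338,72) and its handle's outer top end at about (334,150), close to my estimates. It also shows the tray and the post at (438,66).

```bash
python3 - <<'E'
from h import *
P=lambda t,p:print(t,(np.array(p)*1000).round(0))
P("rim",onz("wrist",(338,73),.225));P("hout",onz("wrist",(334,150),.214));P("hroot",onz("wrist",(335,124),.214))
P("post",onz("wrist",(439,66),.305))
P("tray",[onz("wrist",p,.025) for p in[(94,132),(216,207),(170,279),(52,216)]])
P("jar",onz("wrist",(335,238),.09));P("bottle",onz("wrist",(287,330),.17));P("shaker",onz("wrist",(230,353),.11))
E
```

```text
rim [585.  63. 225.]
hout [623.  11. 214.]
hroot [609.  30. 214.]
post [627.  94. 305.]
tray [[ 347. -208.   25.]
 [ 556. -198.   25.]
 [ 563. -365.   25.]
 [ 350. -378.   25.]]
jar [722. -99.  90.]
bottle [ 729. -215.  170.]
shaker [ 710. -355.  110.]
```

Call:
{"fn": "jog_arm", "kwargs": {
  "deltas": [0, 0, -2, -8, 37, 0, 0.7, 0, 0, -2, -8, 37, -50, 0.7, 0, 0, -2, -8, 37, -100, 0.7, 0, 0, -2, -8, 37, -130, 0.7, 0, 0, -2, -8, 37, -147, 0.7, 0, 0, -2, -8, 37, -147, 0.7, 0, 0, -2, -8, 37, -147, 0.3, 0, 0, -2, -8, 37, -147, 0.1, 0, 0, -2, -8, 37, -147, 0, 0, 0, -2, -8, 37, -147, 0, 0, 0, -2, -8, 37, -147, 0],
  "grip_force": 80
}}

```text
clock: 2.15
position: [0.6278, 0.0065, 0.1842]
ee_rot: [0.001, 0.454, 0.891, 0.0]
contact_force: [-0.3, -1.7, 6.0]
width: 0.0086
gripper_force: 78.3
```

```bash
python3 - <<'E'
from h import *
im=imaging.get_image("wrist");im2=imaging.get_image("side")
a=cv2.resize(im2[120:250,240:360],(480,520),interpolation=cv2.INTER_CUBIC)
cv2.imwrite("pics/w2.png",np.hstack([cv2.resize(im[100:400,220:420],(320,480)),a[:480,:]]))
s=manip.get_state();print(s["contact_force"],s["width"],s["moment"],s["gripper_force"])
E
```

```text
[-0.87199306 -1.37139367  5.25138867] 0.008425013431005775 [-0.25196452  0.15965328  0.03076028] 78.42445807755439
```

View pics/w2.png

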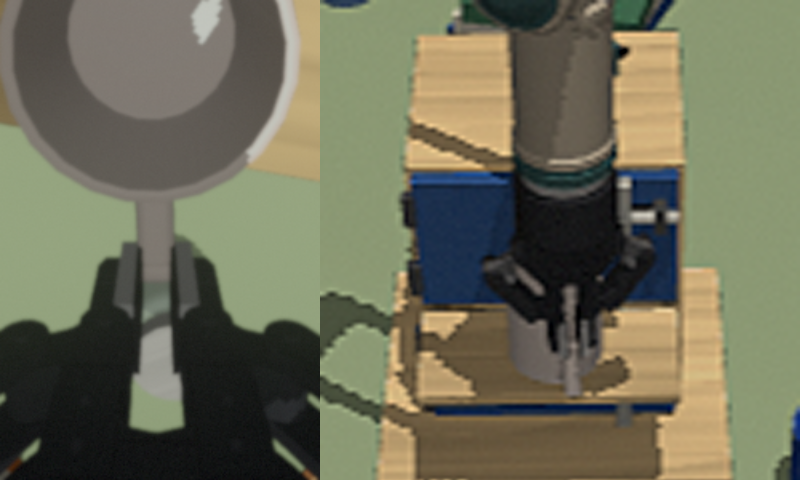

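The pads straddle the strap squarely and the handle is held. Next I'll lift it a little, draw it out, and check.

Call:
{"fn": "jog_arm", "kwargs": {
  "deltas": [0, 0, 0, 0, 0, 4, 0, 0, 0, 0, 0, 0, 7, 0, 0, 0, 0, 0, -10, 7, 0, 0, 0, 0, 0, -30, 7, 0, 0, 0, 0, 0, -55, 7, 0, 0, 0, 0, 0, -80, 7, 0, 0, 0, 0, 0, -105, 7, 0, 0, 0, 0, 0, -120, 15, 0, 0, 0, 0, 0, -120, 30, 0, 0, 0, 0, 0, -120, 30, 0],
  "grip_force": 100
}}

```text
clock: 3.25
position: [0.6283, -0.1141, 0.2146]
ee_rot: [0.002, 0.455, 0.891, 0.001]
contact_force: [0.5, -0.1, -2.6]
width: 0.0076
gripper_force: 98.0
```

```bash
python3 - <<'E'
from h import *
s=manip.get_state();print(s["clock"],s["position"],s["contact_force"],s["width"],s["moment"])
im=imaging.get_image("side");im2=imaging.get_image("scene")
cv2.imwrite("pics/s3.png",np.hstack([cv2.resize(im[120:320,220:360],(336,480)),cv2.resize(im2[120:270,250:400],(460,480),interpolation=cv2.INTER_CUBIC)]))
E
```

```text
3.25 [ 0.62831447 -0.11407829  0.21463892] [ 0.45683269 -0.08714    -2.59479185] 0.007637916944085998 [-0.14029243 -0.19961591 -0.03493952]
```

View pics/s3.png

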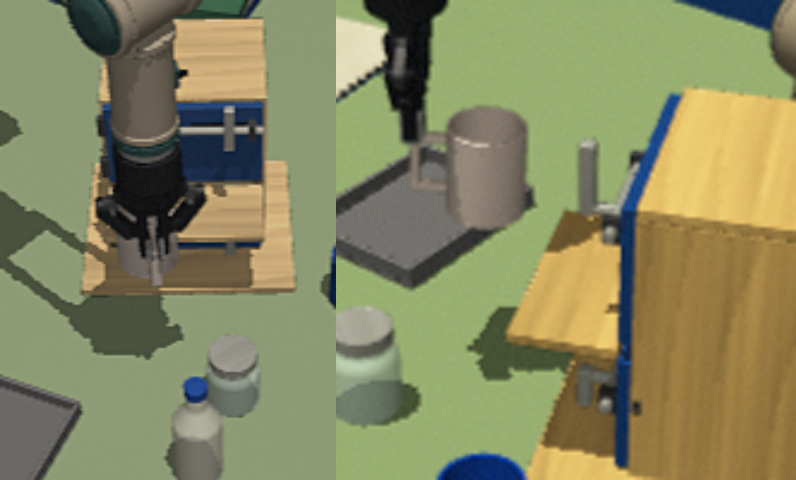

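The mug hangs upright and clear, with the bolt and cupboard undisturbed. I'll carry it to the tray centre.

Call:
{"fn": "jog_arm", "kwargs": {
  "deltas": [0, 0, 0, -10, -18, 0, 0, 0, 0, 0, -32, -55, 0, 0, 0, 0, 0, -54, -94, 0, 0, 0, 0, 0, -76, -132, -10, 0, 0, 0, 0, -98, -170, -30, 0, 0, 0, 0, -118, -206, -60, 0, 0, 0, 0, -132, -230, -95, 0, 0, 0, 0, -132, -230, -125, 0, 0, 0, 0, -132, -230, -145, 0, 0, 0, 0, -132, -230, -155, 0, 0, 0, 0, -132, -230, -160, 0, 0, 0, 0, -132, -230, -160, 0]
}}

```text
clock: 4.55
position: [0.4953, -0.3426, 0.0526]
ee_rot: [-0.0, 0.454, 0.891, 0.0]
contact_force: [-0.3, 0.2, -2.1]
width: 0.0079
gripper_force: 98.3
```

```bash
python3 - <<'E'
from h import *
s=manip.get_state();print(s["clock"],s["position"],s["contact_force"],s["width"],s["moment"])
im=imaging.get_image("wrist");im2=imaging.get_image("scene")
cv2.imwrite("pics/s4.png",np.hstack([cv2.resize(im[0:300,160:480],(427,400)),cv2.resize(im2[120:230,220:320],(364,400),interpolation=cv2.INTER_CUBIC)]))
E
```

```text
4.55 [ 0.4953177 -0.3425684  0.0525701] [-0.32552789  0.21894773 -2.11987744] 0.007936429758688732 [ 0.03602036 -0.00720801 -0.043879  ]
```

View pics/s4.png

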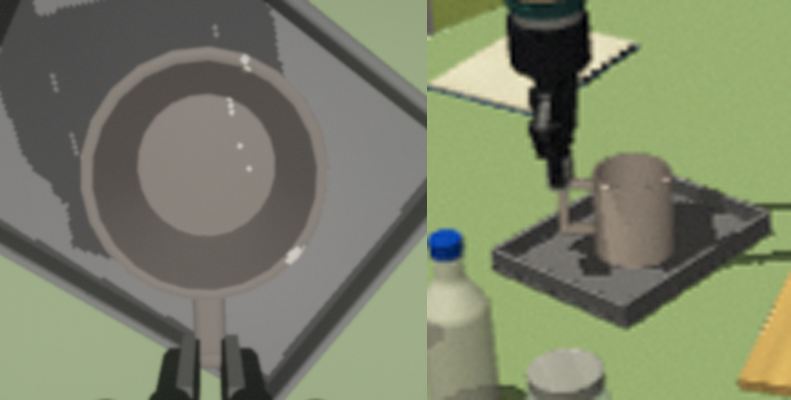

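The mug is over the tray floor, well centred and upright. I'll set it down, release, rise and go to hover near the bolt post.

Call:
{"fn": "jog_arm", "kwargs": {
  "deltas": [0, 0, 0, 0, 0, -3, 0, 0, 0, 0, 0, 0, -4, 0, 0, 0, 0, 0, 0, -4, 0.6, 0, 0, 0, 0, 0, -4, 0.6, 0, 0, 0, 0, 0, -4, 0.6, 0, 0, 0, 0, 0, 20, 0.6, 0, 0, 0, 0, 0, 60, 0.6, 0, 0, 0, 0, 0, 105, 0.6, 0, 0, 0, 0, 0, 150, 0.6, 0, 0, 0, 10, 20, 195, 0.6, 0, 0, 0, 25, 55, 230, 0.6, 0, 0, -5, 40, 95, 265, 0.6, 0, 0, -11, 55, 140, 290, 0.6, 0, 0, -11, 72, 185, 305, 0.6, 0, 0, -11, 88, 230, 317, 0.6, 0, 0, -11, 105, 275, 317, 0.6, 0, 0, -11, 121, 320, 317, 0.6, 0, 0, -11, 137, 365, 317, 0.6, 0, 0, -11, 137, 383, 317, 0.6, 0, 0, -11, 137, 383, 317, 0.6]
}}

```text
clock: 6.65
position: [0.632, 0.0436, 0.3687]
ee_rot: [-0.001, 0.535, 0.845, 0.0]
contact_force: [-0.7, 0.3, -0.5]
width: 0.0512
gripper_force: 0.0
```

```bash
python3 - <<'E'
from h import *
s=manip.get_state();print(s["clock"],s["position"],s["contact_force"],s["width"],s["moment"])
im=imaging.get_image("wrist");im2=imaging.get_image("scene")
print(proj("wrist",[.634,.094,.305]))
cv2.imwrite("pics/s5.png",np.hstack([im[:400,240:640],cv2.resize(im2[120:230,220:320],(364,400),interpolation=cv2.INTER_CUBIC)]))
E
```

```text
6.65 [0.63197732 0.04361564 0.36871321] [-0.7409124   0.33651578 -0.51256921] 0.05115059751781798 [-0.05251224 -0.03612363  0.03478031]
[349.90690826 150.20084855]
```

View pics/s5.png

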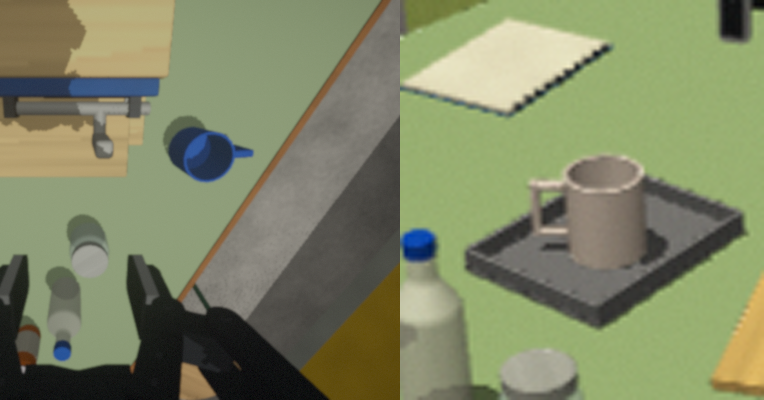

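The mug stands upright in the tray, released. The wrist view shows the post tip at about (343,148), and the door edge lies level in the image, so the yaw is aligned.

```bash
python3 - <<'E'
from h import *
im=cv2.imread("pics/s5.png")[130:165,85:120];g=cv2.cvtColor(im,6)
print(g[::3,::2])
for p in[(343,148),(337,148),(350,148)]:print((onz("wrist",p,.305)*1000).round(1))
q=np.array(imaging.calibration("wrist")["cam_to_world"]);print(q[:3,0].round(3))
E
```

```text
[[168 168 167 164 121  91  96  98  98  92 119 163 168 169 169 169 168 169]
 [167 168 167 157 107  80  84  85  83  83 107 158 167 169 170 169 168 169]
 [161 160 160 140  76  75  76  78  77  76  79  98 144 161 161 162 162 161]
 [155 155 153 126  73  73  79  82  85  85  86  85  99 133 151 154 154 153]
 [159 159 157 127  72  80 116 134 136 138 138 137 137 132 145 159 160 159]
 [161 161 159 142  81  78 107 136 154 160 160 161 160 146 140 161 161 161]
 [162 163 163 158 117  80  95 101 107 137 163 164 162 150 140 160 161 162]
 [166 167 166 166 145  91  95 102 101 116 144 160 161 135 138 166 167 166]
 [166 166 166 167 160 114  94 100  99 101 101 105 110 104 143 166 167 166]
 [163 163 164 165 163 152 117 101  99  98 101 100 107 133 159 164 164 164]
 [159 159 159 159 159 159 157 156 155 155 156 156 156 159 159 159 159 159]
 [157 155 156 155 157 155 155 156 155 156 155 155 156 155 154 155 155 155]]
[628.5  93.3 305. ]
[624.5  91.4 305. ]
[633.3  95.5 305. ]
[ 0.906  0.423 -0.   ]
```

Call:
{"fn": "jog_arm", "kwargs": {
  "deltas": [0, 0, 0, -1, 25, 0, 0.6, 0, 0, 0, -1, 50, 0, 0.6, 0, 0, 0, -1, 50, -40, 0.6, 0, 0, 0, -1, 50, -70, 0.6, 0, 0, 0, -1, 50, -86, 0.6, 0, 0, 0, -1, 50, -86, 0.4, 0, 0, 0, -1, 50, -86, 0.3, 0, 0, 0, -1, 50, -86, 0.2, 0, 0, 0, -1, 50, -86, 0.1, 0, 0, 0, -1, 50, -86, 0.1, 0, 0, 0, -1, 50, -86, 0.1],
  "grip_force": 30
}}

```text
clock: 7.85
position: [0.6312, 0.09, 0.2841]
ee_rot: [0.0, 0.537, 0.843, 0.0]
contact_force: [1.2, 0.4, -0.6]
width: 0.0088
gripper_force: 0.0
```

Call:
{"fn": "jog_arm", "kwargs": {
  "deltas": [0, 0, 0, 0, 0, 0, 0, 0, 0, 0, 0, 0, 0, 0, 0, 0, 0, 0, 0, 0, 0],
  "grip_force": 30
}}

```text
clock: 8.15
position: [0.631, 0.0901, 0.2835]
ee_rot: [-0.0, 0.537, 0.843, 0.0]
contact_force: [-1.0, 0.1, 0.3]
width: 0.0001
gripper_force: 0.0
```

```bash
python3 - <<'E'
from h import *
s=manip.get_state();print(s["position"],s["contact_force"],s["width"],s["gripper_force"])
im=imaging.get_image("wrist");cv2.imwrite("pics/w6.png",im)
for p in[(631,90,284),(635,94,305),(635,94,250)]:print(proj("wrist",np.array(p)/1e3))
E
```

```text
[0.63098431 0.0900907  0.28349098] [-1.02031106  0.08589422  0.29569973] 9.151395965211045e-05 0.0
[316.68699893 247.33776681]
[326.54710899 262.21427185]
[324.24198906 222.61100797]
```

```bash
python3 - <<'E'
from h import *
w=cv2.imread("pics/w6.png");a=imaging.get_image("side");b=imaging.get_image("scene")
cv2.imwrite("pics/side6.png",a);cv2.imwrite("pics/scene6.png",b)
W=cv2.resize(w[100:400,170:470],(400,400));A=cv2.resize(a[140:220,270:350],(400,400),interpolation=2);B=cv2.resize(b[140:200,300:400],(400,200),interpolation=2)
o=np.zeros((600,800,3),'uint8');o[:400,:400]=W;o[:400,400:]=A;o[400:,:400]=B[:,:400]
cv2.imwrite("pics/v6.png",o)
E
```

```text
(no output)
```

View pics/v6.png

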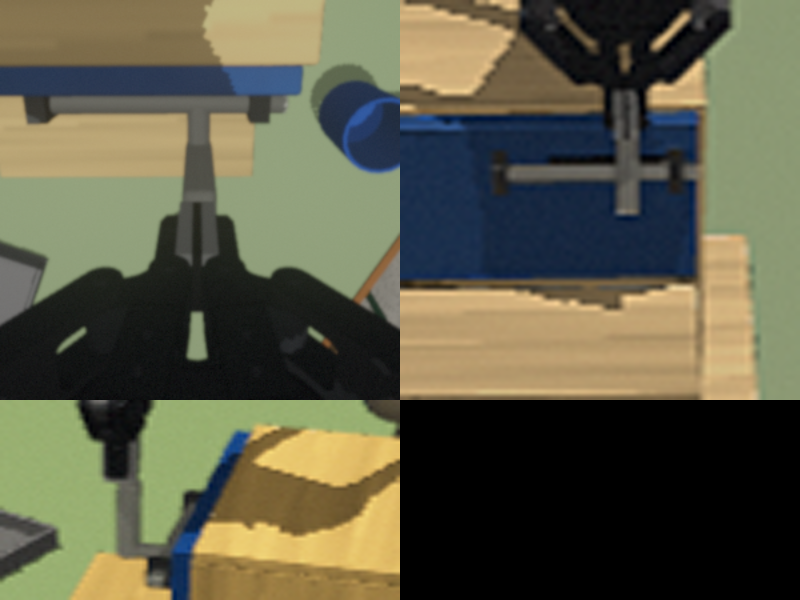

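The shut fingers seem to stand just in front of the post, on the world -y side. I'll work out the offset numerically.

```bash
python3 - <<'E'
from h import *
p0=np.array([.6310,.0901,.2835])
for n in("scene","side","wrist"):
    print(n,"tip",proj(n,p0-[0,0,.011]).round(1),"post top/bot model",proj(n,[.635,.094,.305]).round(1),proj(n,[.635,.094,.251]).round(1))
b=cv2.cvtColor(cv2.imread("pics/scene6.png"),6);print(b[146:180:2,318:346])
w=cv2.cvtColor(cv2.imread("pics/w6.png"),6);print("wrist",w[170:300:6,290:350:3])
E
```

```text
scene tip [330.2 174.6] post top/bot model [330.5 164.5] [330.3 182.9]
side tip [314.5 173.5] post top/bot model [316.1 164.8] [316.2 178.4]
wrist tip [316.8 238.9] post top/bot model [326.6 262.2] [324.3 223.1]
[[160 160 128  23  14  17  20  20  19  10  12  16  12  14  15  14  15  15
   97 163 162 161 162 163 160 162 160 161]
 [162 161 142  80  14  13  12  16  18  14  13  17  15  11  12  12  12  61
  130 161 159 161 162 163 162 161 162 163]
 [160 162 160 140  68  12  18  20  25  20  19  17  14  16  13  12  58 127
  162 162 162 161 161 162 159 162 160 160]
 [159 161 162 161 150 120  99  71  27  17  14  14  15  14  37  53  74 132
  166 159 160 161 162 162 160 159 163 161]
 [162 161 165 160 162 160 157 121  39  14  24  27  21  22  57  83  79 132
  162 161 163 163 160 163 161 162 160 162]
 [158 161 161 163 161 162 155 121  42  18  14  15  20  22  61  82  77 131
  161 162 160 163 161 162 161 161 161 161]
 [163 161 162 161 161 161 158 122  47  20  16  19  19  21  61  80  93 144
  161 161 160 163 163 161 161 160 162 160]
 [161 162 162 163 163 161 158 123  50  17  11  19  19  23  61  83  92
[... 2278 characters left out ...]
 153 152
  153 152]
 [153 152 152 153 152  98  78  77  62  38  52  77  76  77 121 153 152 153
  153 154]
 [154 148 128 121  92  80  79  78  61  40  53  77  76  77 102 128 128 143
  152 152]
 [102  40  41  38  47  75  77  77  55  37  45  76  76  75  54  36  38  38
   77 151]
 [ 56  40  41  41  52  75  75  76  53  36  49  76  76  76  59  41  40  41
   44 140]
 [ 38  38  37  39  57  75  74  75  49  36  41  72  75  75  64  34  36  40
   38 111]
 [ 37  34  32  37  62  73  75  75  51  33  41  75  73  74  69  32  35  36
   38  72]
 [ 37  36  35  35  65  81  84  85  52  31  42  85  84  81  69  34  32  33
   34  43]
 [ 35  32  33  34  34  31  31  70  57  34  45  82  35  29  32  29  30  32
   31  34]]
```

```bash
python3 - <<'E'
from h import *
for z in(.2725,.2835,.295,.305,.315):
    p=[.631,.0901,z];print(z,proj("scene",p).round(1),proj("wrist",p).round(1),proj("side",p).round(1))
w=cv2.cvtColor(cv2.imread("pics/w6.png"),6);print(w[236:262:2,300:342:3])
for n,d in(("tip",-.011),):
  for dx in(-.04,.04): print("init",proj("scene",[.5745+dx,0,.2087+d]).round(1),proj("scene",[.5745+dx,0,.24]).round(1))
E
```

```text
0.2725 [330.2 174.6] [316.8 238.9] [314.5 173.5]
0.2835 [330.2 170.9] [316.8 246.8] [314.4 170.7]
0.295 [330.3 166.9] [316.8 256.1] [314.4 167.8]
0.305 [330.3 163.5] [316.7 265.2] [314.4 165.2]
0.315 [330.4 160. ] [316.7 275.4] [314.3 162.6]
[[153 153 138  79  79  79  78  79  78  80  89 153 154 152]
 [153 153 135  79  78  79  79  80  78  78  88 151 152 153]
 [154 153 135  78  77  78  78  80  79  79  86 148 152 153]
 [152 153 133  80  83  83  82  85  85  85  82 145 153 153]
 [153 153 128  88  94  93  96  96  96  95  88 144 153 152]
 [154 153 125  93  99  98 100 101  99 100  93 142 153 153]
 [153 153 125  94 100 102 101 100 103 102  92 143 152 152]
 [152 151 116  90  94  94  93  95  97  98  90 142 154 153]
 [153 148  88  78  77  57  52  69  79  81  84 142 152 153]
 [154 145  82  77  74  49  40  65  78  77  82 142 153 152]
 [153 143  81  76  77  45  42  68  76  78  82 143 152 154]
 [148 121  78  76  76  48  37  67  79  77  81 143 151 151]
 [114  86  77  77  76  47  37  66  78  79  79 121 128 130]]
init [326.6 174.9] [326.7 162. ]
init [308.6 185.7] [308.3 172.4]
```

The fingertips actually stand about 32 mm higher than the stated geometry: at z≈0.305, with the TCP at 0.2835. Both the scene and wrist views, and the mug-grip pictures, agree on this, so the fingers shut above the post. I'll open, rise, and go lower.

Call:
{"fn": "jog_arm", "kwargs": {
  "deltas": [0, 0, 0, 0, 0, 12, 0, 0, 0, 0, 0, 4, 15, 0.6, 0, 0, 0, 0, 4, 15, 0.6, 0, 0, 0, 0, 4, 15, 0.6, 0, 0, 0, 0, 4, 0, 0.6, 0, 0, 0, 0, 4, -20, 0.6, 0, 0, 0, 0, 4, -35, 0.6, 0, 0, 0, 0, 4, -35, 0.6, 0, 0, 0, 0, 4, -35, 0.3, 0, 0, 0, 0, 4, -35, 0.22, 0, 0, 0, 0, 4, -35, 0.16, 0, 0, 0, 0, 4, -35, 0.12, 0, 0, 0, 0, 4, -35, 0.12],
  "grip_force": 30
}}

```text
clock: 9.6
position: [0.6306, 0.0935, 0.2497]
ee_rot: [0.0, 0.537, 0.843, -0.0]
contact_force: [-3.3, -1.9, 5.1]
width: 0.0134
gripper_force: 30.5
```

Now the post is held (width 13.4 mm). Next I'll draw the bolt gently, 9 mm first, easing up 2 mm.

Call:
{"fn": "jog_arm", "kwargs": {
  "deltas": [0, 0, 0, 0, 0, 2, 0, 0, 0, 0, -2, -1, 2, 0, 0, 0, 0, -4, -2, 2, 0, 0, 0, 0, -6, -3, 2, 0, 0, 0, 0, -8, -4, 2, 0, 0, 0, 0, -8, -4, 2, 0],
  "grip_force": 40
}}

```text
clock: 10.2
position: [0.6227, 0.0899, 0.2499]
ee_rot: [-0.0, 0.537, 0.843, -0.0]
contact_force: [1.3, -0.7, -6.5]
width: 0.0131
gripper_force: 39.2
```

Call:
{"fn": "jog_arm", "kwargs": {
  "deltas": [0, 0, 0, -1.4, -0.6, -1, 0, 0, 0, 0, -2.7, -1.3, -1, 0, 0, 0, 0, -2.7, -1.3, -1, 0]
}}

```text
clock: 10.5
position: [0.6202, 0.0887, 0.2498]
ee_rot: [0.0, 0.537, 0.843, 0.0]
contact_force: [1.8, -0.4, -3.2]
width: 0.0134
gripper_force: 39.7
```

Call:
{"fn": "jog_arm", "kwargs": {
  "deltas": [0, 0, 0, -1.4, -0.6, 0, 0, 0, 0, 0, -2.7, -1.3, 0, 0, 0, 0, 0, -2.7, -1.3, 0, 0]
}}

```text
clock: 10.8
position: [0.6174, 0.0873, 0.2498]
ee_rot: [0.0, 0.537, 0.843, 0.0]
contact_force: [1.7, -0.1, -2.1]
width: 0.0132
gripper_force: 39.8
```

Call:
{"fn": "jog_arm", "kwargs": {
  "deltas": [0, 0, 0, -1.4, -0.6, 0, 0, 0, 0, 0, -2.7, -1.3, 0, 0, 0, 0, 0, -2.7, -1.3, 0, 0]
}}

```text
clock: 11.1
position: [0.6147, 0.086, 0.2498]
ee_rot: [0.0, 0.537, 0.843, 0.0]
contact_force: [1.1, 0.6, -0.2]
width: 0.0135
gripper_force: 40.0
```

Call:
{"fn": "jog_arm", "kwargs": {
  "deltas": [0, 0, 0, -1.4, -0.6, 0, 0, 0, 0, 0, -2.7, -1.3, 0, 0, 0, 0, 0, -2.7, -1.3, 0, 0]
}}

```text
clock: 11.4
position: [0.6121, 0.0847, 0.2498]
ee_rot: [0.0, 0.537, 0.843, 0.0]
contact_force: [1.6, 1.0, 1.3]
width: 0.0132
gripper_force: 40.1
```

Call:
{"fn": "jog_arm", "kwargs": {
  "deltas": [0, 0, 0, -1.4, -0.6, 0, 0, 0, 0, 0, -2.7, -1.3, 0, 0, 0, 0, 0, -2.7, -1.3, 0, 0]
}}

```text
clock: 11.7
position: [0.6093, 0.0834, 0.2498]
ee_rot: [0.0, 0.537, 0.843, 0.0]
contact_force: [0.7, 0.3, 1.7]
width: 0.013
gripper_force: 40.3
```

Call:
{"fn": "jog_arm", "kwargs": {
  "deltas": [0, 0, 0, -1.4, -0.6, 0, 0, 0, 0, 0, -2.7, -1.3, 0, 0, 0, 0, 0, -2.7, -1.3, 0, 0]
}}

```text
clock: 12.0
position: [0.6067, 0.0821, 0.2498]
ee_rot: [0.0, 0.537, 0.843, 0.0]
contact_force: [0.7, 0.6, 2.1]
width: 0.0137
gripper_force: 40.4
```

Call:
{"fn": "jog_arm", "kwargs": {
  "deltas": [0, 0, 0, -1.4, -0.6, 0, 0, 0, 0, 0, -2.7, -1.3, 0, 0, 0, 0, 0, -2.7, -1.3, 0, 0]
}}

```text
clock: 12.3
position: [0.6039, 0.0808, 0.2497]
ee_rot: [0.0, 0.537, 0.843, 0.0]
contact_force: [1.2, 0.3, 4.1]
width: 0.0134
gripper_force: 40.5
```

Call:
{"fn": "jog_arm", "kwargs": {
  "deltas": [0, 0, 0, -1.4, -0.6, 0.5, 0, 0, 0, 0, -2.7, -1.3, 0.7, 0, 0, 0, 0, -2.7, -1.3, 0.7, 0]
}}

```text
clock: 12.6
position: [0.601, 0.0794, 0.2498]
ee_rot: [-0.0, 0.537, 0.843, -0.0]
contact_force: [1.3, -0.0, -0.0]
width: 0.0133
gripper_force: 40.1
```

Call:
{"fn": "jog_arm", "kwargs": {
  "deltas": [0, 0, 0, -1.4, -0.6, 0, 0, 0, 0, 0, -2.7, -1.3, 0, 0, 0, 0, 0, -2.7, -1.3, 0, 0]
}}

```text
clock: 12.9
position: [0.5982, 0.0782, 0.2498]
ee_rot: [-0.0, 0.537, 0.843, -0.0]
contact_force: [0.8, 1.3, -0.2]
width: 0.0137
gripper_force: 39.9
```

```bash
python3 - <<'E'
from h import *
b=imaging.get_image("scene");a=imaging.get_image("side")
for n,im,ref,(r0,r1,c0,c1) in(("scene",b,"scene6",(230,285,300,430)),("side",a,"side6",(195,245,250,345))):
    g=[np.float32(cv2.cvtColor(x,6)[r0:r1,c0:c1]) for x in(cv2.imread(f"pics/{ref}.png"),im)]
    print(n,cv2.phaseCorrelate(*g))
E
```

```text
scene ((0.47412022265918097, 0.02724391992278896), 0.9604941897922092)
side ((-0.017906655442601505, 0.018564302315621006), 0.7363905723889669)
```

Call:
{"fn": "jog_arm", "kwargs": {
  "deltas": [0, 0, 0, -1.4, -0.6, 0, 0, 0, 0, 0, -2.7, -1.3, 0, 0, 0, 0, 0, -2.7, -1.3, 0, 0]
}}

```text
clock: 13.3
position: [0.5959, 0.077, 0.2498]
ee_rot: [-0.0, 0.537, 0.843, 0.0]
contact_force: [2.5, 0.3, -4.5]
width: 0.0135
gripper_force: 39.5
```

Call:
{"fn": "jog_arm", "kwargs": {
  "deltas": [0, 0, 0, -0.9, -0.4, -0.5, 0, 0, 0, 0, -1.8, -0.9, -0.5, 0, 0, 0, 0, -1.8, -0.9, -0.5, 0]
}}

```text
clock: 13.6
position: [0.5959, 0.077, 0.2499]
ee_rot: [0.001, 0.537, 0.843, 0.002]
contact_force: [5.7, 3.0, -4.3]
width: 0.0133
gripper_force: 39.5
```

Hard stop: the position is frozen and the force has risen to about 6.4 N, with the bolt drawn roughly 38 mm. Next I'll compute the arc about the hinge.

```bash
python3 - <<'E'
import numpy as np
from h import manip
s=manip.get_state();print(s["qpos"].round(2),s["contact_force"].round(1))
h=np.array([459.6,69.2]);r=np.array([596,77])-h
for t in(2,4,7,10,15,20,25,30,35,40,45,50,55,60,65,70,75,80,85,88,90):
    a=-np.radians(t);R=np.array([[np.cos(a),-np.sin(a)],[np.sin(a),np.cos(a)]]);print(t,(R@r-r).round(1))
E
```

```text
[ 0.01  0.29  1.38  0.    1.46 -0.42] [ 5.7  3.  -4.3]
2 [ 0.2 -4.8]
4 [ 0.2 -9.5]
7 [ -0.1 -16.7]
10 [ -0.7 -23.8]
15 [ -2.6 -35.6]
20 [ -5.6 -47.1]
25 [ -9.5 -58.4]
30 [-14.4 -69.2]
35 [-20.2 -79.6]
40 [-26.9 -89.5]
45 [-34.4 -98.7]
50 [ -42.7 -107.3]
55 [ -51.8 -115.1]
60 [ -61.4 -122. ]
65 [ -71.7 -128.1]
70 [ -82.4 -133.3]
75 [ -93.6 -137.5]
80 [-105.  -140.8]
85 [-116.7 -143. ]
88 [-123.8 -143.8]
90 [-128.6 -144.2]
```

Call:
{"fn": "jog_arm", "kwargs": {
  "deltas": [0, 0, 0, 1.5, 0.7, -0.5, 0, 0, 0, 0, 2.5, 1.2, -0.5, 0, 0, 0, -1, 2.6, -1.2, -0.5, 0, 0, 0, -2, 2.7, -3.6, -0.5, 0, 0, 0, -2, 2.7, -3.6, -0.5, 0]
}}

```text
clock: 14.1
position: [0.5962, 0.0718, 0.2497]
ee_rot: [-0.0, 0.552, 0.834, -0.0]
contact_force: [-2.5, -0.5, 3.7]
width: 0.0135
gripper_force: 40.7
```

The leaf is swinging freely. I'll continue along the arc.

Call:
{"fn": "jog_arm", "kwargs": {
  "deltas": [0, 0, -2, 0, -4.7, 0.4, 0, 0, 0, -5, -0.3, -11.9, 0.6, 0, 0, 0, -8, -0.9, -19, 0.6, 0, 0, 0, -13, -2.8, -30.8, 0.6, 0, 0, 0, -18, -5.8, -42.3, 0.6, 0, 0, 0, -18, -5.8, -42.3, 0.6, 0]
}}

```text
clock: 14.7
position: [0.5905, 0.0289, 0.2497]
ee_rot: [-0.0, 0.677, 0.736, -0.001]
contact_force: [-1.9, 0.8, 2.8]
width: 0.0131
gripper_force: 40.5
```

Call:
{"fn": "jog_arm", "kwargs": {
  "deltas": [0, 0, -5, -3.9, -11.3, 0.3, 0, 0, 0, -10, -8.8, -22.1, 0.5, 0, 0, 0, -15, -14.6, -32.5, 0.5, 0, 0, 0, -20, -21.3, -42.4, 0.5, 0, 0, 0, -25, -28.8, -51.6, 0.5, 0, 0, 0, -30, -37.1, -60.2, 0.5, 0, 0, 0, -35, -46.2, -68, 0.5, 0, 0, 0, -35, -46.2, -68, 0.5, 0]
}}

```text
clock: 15.5
position: [0.5435, -0.0385, 0.2498]
ee_rot: [-0.0, 0.866, 0.5, -0.001]
contact_force: [-2.7, -0.1, -1.2]
width: 0.0133
gripper_force: 40.1
```

Call:
{"fn": "jog_arm", "kwargs": {
  "deltas": [0, 0, -5, -9.6, -6.9, 0, 0, 0, 0, -10, -19.9, -13, 0, 0, 0, 0, -15, -30.6, -18.2, 0, 0, 0, 0, -20, -41.8, -22.4, 0, 0, 0, 0, -25, -53.2, -25.7, 0, 0, 0, 0, -30, -64.9, -27.9, 0, 0, 0, 0, -33, -72, -28.7, 0, 0, 0, 0, -33, -72, -28.7, 0, 0]
}}

```text
clock: 16.3
position: [0.4713, -0.0671, 0.2498]
ee_rot: [0.001, 0.972, 0.235, -0.002]
contact_force: [-3.7, -3.1, -0.3]
width: 0.0133
gripper_force: 40.6
```

Forces are still small and the leaf is at about 88°. I'll release, rise straight up, and check numerically.

Call:
{"fn": "jog_arm", "kwargs": {
  "deltas": [0, 0, 0, 0, 0, 0, 0.3, 0, 0, 0, 0, 0, 0, 0.5, 0, 0, 0, 0, 0, 0, 0.5, 0, 0, 0, 0, 0, 0, 0.5, 0, 0, 0, 0, 0, 20, 0.5, 0, 0, 0, 0, 0, 60, 0.5, 0, 0, 0, 0, 0, 105, 0.5, 0, 0, 0, 0, 0, 150, 0.5, 0, 0, 0, 0, 0, 150, 0.5, 0, 0, 0, 0, 0, 150, 0.5]
}}

```text
clock: 17.3
position: [0.4736, -0.0665, 0.4012]
ee_rot: [0.001, 0.972, 0.234, 0.001]
contact_force: [-0.4, 0.7, -0.6]
width: 0.0428
gripper_force: 0.0
```

```bash
python3 - <<'E'
from h import *
s=manip.get_state();print(s["clock"],s["position"],s["contact_force"].round(1),s["width"])
for n,z in(("side",.275),("scene",.275)):
    im=imaging.get_image(n);cv2.imwrite(f"pics/{n}9.png",im)
    hsv=cv2.cvtColor(im,cv2.COLOR_BGR2HSV)
    m=cv2.inRange(hsv,(100,120,25),(125,255,255));w=np.zeros_like(m)
    w[120:260,200:345]=255
    if n=="scene": w[:]=0;w[120:250,250:360]=255
    cs=[c for c in cv2.findContours(m&w,0,1)[0] if cv2.contourArea(c)>80]
    for c in cs:
        q=cv2.approxPolyDP(c,3,True).reshape(-1,2);print(n,cv2.contourArea(c),[(x.tolist(),(onz(n,x,z)*1e3)[:2].round(0).tolist()) for x in q])
    # model leaf top free edge when square
    for p in[(463,71,275),(553-90+90-0,-0,275)][:1]:print("hinge",proj(n,np.array(p)/1e3).round(0))
    u=np.array([.427,-.904])
    for t in(1.35,1.53):
        a=np.radians(25.3)-t;e=np.array([463.5,70.8])+210*np.array([np.cos(a),np.sin(a)]);print(t,e.round(0),proj(n,[e[0]/1e3,e[1]/1e3,.275]).round(0),proj(n,[e[0]/1e3,e[1]/1e3,.145]).round(0))
E
```

```text
17.3 [ 0.47363632 -0.06653844  0.40123292] [-0.4  0.7 -0.6] 0.042754394044584206
side 345.5 [([259, 164], [455.0, 59.0]), ([257, 212], [554.0, -131.0]), ([264, 239], [622.0, -213.0]), ([264, 188], [523.0, -34.0])]
hinge [263. 162.]
1.35 [593. -95.] [275. 208.] [278. 239.]
1.53 [ 561. -115.] [262. 209.] [265. 240.]
scene 2356.0 [([292, 143], [559.0, -110.0]), ([294, 180], [715.0, 40.0]), ([347, 184], [645.0, 155.0]), ([359, 147], [456.0, 55.0])]
hinge [362. 149.]
1.35 [593. -95.] [288. 148.] [290. 188.]
1.53 [ 561. -115.] [290. 143.] [292. 181.]
```

The leaf's free edge matches the 1.53 rad prediction in both views: scene (292,143) and side (264,239). The gripper is clear, so I'm handing in.

```bash
python3 -c "
from rig import manip
print(manip.sign_off())"
```

```text
the job is handed in; nothing more can be done
None
```

The mug stands upright in the tray, the top bolt is drawn, and the top half of the door is open at about 1.53 rad by the camera views; I left the bottom half, bottle, jar and shaker alone and handed the job in at about 17 s, though the sign-off gave no verdict.

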